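Lock the setting gauge into the bench lock

TASK

Lock up the setting gauge: slide its flat steel blade, eye first and lying flat on the slot floor, all the way home into the slot of the blue sloping bench lock. Then swing the open steel shackle round to its stop, so that its free leg stands over the hole, and press it down through the eye of the blade until the hidden catch clicks and it stays down by itself. Let go of everything, and leave the jar, the drink can and the paint tin standing where they are.

Things in the scene. Friction and masses are not known exactly. Their poses are not given: they have to be found in the camera images.
- gauge_grip (a point): Centre of the handle of the loose setting gauge (180 mm, 0.16 kg), which starts flat on the bench. Orange handle 75 long (x), 28 wide (y), 22 mm high; this point is 11 mm above the underside. Beyond it a steel blade 105 long, 36 wide, 5 mm thick, flush with the handle's underside. x points to the blade's tip, 142.5 mm from here; z up. Red line across the blade 72.5 mm from here: at the slot mouth when home.
- gauge_eye (a point): Centre of the rectangular eye (hole) through the gauge blade, 2.5 mm above the underside, 117.5 mm from the handle's centre and 25 mm from the tip. The eye is 20 mm long (x, towards the tip) and 18 mm wide (y). Axes as for gauge_grip.
- slot_seat (a point): Point on the slot floor of the fixed blue bench lock, below the leg hole. The lock leans 30 degrees: z is the normal of its face, leaning to the robot; x up the slope, away from the robot; y to the left, along the slot; its mouth is at the right. Slot 41 mm wide (x +-20.5), 9 high, end stop at y = 25, mouth at y = -45 mm. Steel cover over it: top at z = 15, x -35 to 65, y -45 to 33 mm. Home: the gauge eye is here.
- slot_mouth (a point): Middle of the slot floor at the mouth, 45 mm along -y from slot_seat; same axes. An open apron, level with the slot floor, runs 25 mm further out along -y, flared guides at its sides 6 mm high (62 mm wide outside); beyond it only the bench, 60 mm lower. Home: gauge x lies along y of this frame, gauge z along z, tip at the end stop, handle outside with its centre 72.5 mm out from here.
- shackle_top (a point): Middle of the top of the shackle, a U of 9 mm steel bar, legs 48 mm apart, top 28 mm straight. Its long leg stays in the block, 48 mm up the slope (x) from slot_seat; the shackle turns about it and slides down along it. Raised, this point is 66.5 mm above the slot floor (along slot_seat's z), the free leg's foot 17 mm (2 mm over the cover). x points towards the long leg, z up along the legs.
- shackle_leg (a point): Point on the axis of the shackle's free leg, 20 mm above its foot and 15 mm below where the bend of the bow begins; 37 mm above the slot floor along slot_seat's z when raised. Axes as for shackle_top.
- shackle_press (a joint): How far the shackle is pressed down along slot_seat's -z (m): 0 raised, 0.022 end of travel. A spring (4 to 6 N) returns it; the catch resists from 0.011, about 9 N in all gets past; pressed to the end it is caught and stays at about 0.020. It goes down more than 2 mm only with the swing at its stop, and past 12 mm only if no blade, or the blade's eye, lies below the leg.
- shackle_swing (a joint): Turn of the shackle about the long leg (rad): 0 = against its stop, free leg over the hole and slot_seat; positive = swung towards the slot mouth (-y of slot_seat). Stays where it is left; takes about 0.7 N at the free leg. Starts at 0.6 to 1.3.
- bread_maker: White bread maker, fixed on the bench between the gauge and the lock; an obstacle to go round or over. Origin at the centre of its underside; about 330 mm deep (x), 290 mm wide (y), 255 mm high.
- jar_mid (a point): Centre of a screw jar with a red lid, 61 mm across, 85 mm high, standing before the lock to the left. Leave it alone.
- can_mid (a point): Centre of a drink can, 66 mm across, 115 mm high, standing between the jar and the gauge, before the bread maker. Leave it alone.
- tin_mid (a point): Centre of a red paint tin, 78 mm across, 77 mm high, standing beside the gauge. Leave it alone.

How it is judged:
On the way, in this order (a step that is already met when the one before it is completed fails the run):
1. the gauge blade lies fully home in the slot (y of gauge_eye in the frame of slot_seat between -0.007 and 0.007 m and x of gauge_eye in the frame of slot_seat between -0.006 and 0.006 m and z of gauge_eye in the frame of slot_seat between -0.002 and 0.007 m and angle between the x axis of gauge_eye and the y axis of slot_seat, either way round below 0.14 rad and angle between the z axis of gauge_eye and the z axis of slot_seat, either way round below 0.1 rad), for 0.2 s.
2. the shackle is pressed through the eye and caught (all of step 1 and value of joint shackle_press above 0.018 m and value of joint shackle_swing below 0.08 rad), for 0.2 s.
At the end, for the whole second after the job is handed in: The gauge rests in the slot, its eye within 7 mm along and 6 mm across of the seat, less than 7 mm up, flat within 0.1 and in line within 0.14 rad; the shackle is at its stop (0.08 rad) and stays down by over 18 mm on its own (all of step 2 and linear speed of gauge below 0.02 m/s); the robot touches nothing.
It fails at once if the jar, can or tin was shifted by more than 40 mm or knocked over (distance of any of jar_mid, can_mid, tin_mid from where it was at the start of the episode above 0.04 m or angle between any of jar_mid, can_mid, tin_mid's own z axis and vertical above 0.5 rad).
It also fails if it takes over 72 s, if anything falls off the work surface, if the arm or the gripper's body presses on something with over 40 N, if the wrist force passes 120 N, or if a joint passes its speed limit or range.

ROBOT

A 7-joint arm with a two-finger parallel gripper is mounted at the origin on a cart in front of the work surface, level with it; the furniture and walls round the work are solid. World frame = base frame: x ahead of the robot, y to its left, z up, the work surface at z = 0. Lengths are in m, angles in rad, forces in N, time in s.
With the tool pointing down it reaches from about 0.4 to 0.85 m from the base axis. Payload 4.5 kg.
Tool frame: the origin (TCP) lies at the very end of the fingers, on their centre line; the grasp point (between the pads) lies 19 mm behind it (r.grip_point_offset is the distance from the TCP to the grasp point, in m); z points along the fingers, y is the line along which they close (so a half turn about z gives the same grasp; the last joint's range is limited). The gripper opens to 88 mm and grips with 3 to 60 N. Pads are 18 mm wide; open, the fingers measure 123 mm over their backs; the gripper's body (75 mm by 187 mm) begins 45 mm behind the grasp point.
Start: joints at [1.244, 0.689, -0.195, 1.565, 0.157, 0.902, -0.215], TCP at [0.221, -0.585, 0.239] pointing down, gripper open.
Joint ranges: [-3.01, 3.01], [-0.46, 2.08], [-1.47, 1.51], [0.13, 2.56], [-1, 4.14], [0.04, 2.09], [-2.66, 2.66]. Speed limits (rad/s): [2.57, 2.57, 3.14, 3.14, 3.14, 3.14, 3.14].

INTERFACE

Orientations are given as a unit quaternion [x, y, z, w].
In Python, from plant import r gives the robot as it stands.
- The arm moves only by the tool carry_out, never from a script. Its argument "rows" is a list of rows, each a list of 3 entries, a list of its own where there are three numbers: the shift along the tool's x, y, z in cm, then the turn, a rotation vector about the tool's x, y, z in degrees, then the closure, from 0 (fully open) to 1 (shut). A call has 1 to 12 rows; each row is the pose to reach, as a shift and turn from the pose commanded when the call began, along the tool's axes at that moment; what a row does not reach only later rows make up. A row lasts 1/10 s, in which the tool goes at most 50 mm and 8.59 degrees, less where a joint would pass 70% of its speed; a pose out of reach is approached as far as the arm can. A call with a gripper value outside its range is refused whole. The fingers move at their own pace and stop on an object; "newtons" is the grip in N (left out, the last holds). Time passes only in rows, so rows that repeat a pose let the fingers close. It gives the time, the measured TCP pose, the force, the opening and the grip force at its end, in the units of the state.
- r.get_state(): the state, without advancing time (a new reading comes with each control period).
- r.snapshot(name): name is "scene" or "top" or "wrist"; returns a dict with "image" (480x640x3 uint8, red, green, blue), "fx", "fy", "cx", "cy" (pixels), "pose" (4x4, takes a point from camera to world coordinates). Camera axes: x right, y up, looking along -z (the intrinsics and any distortion apply to the point x, -y, -z); pixel columns grow to the right and rows downward; lengths in m; the calibration is good to about 2 mm. A picture is of the moment at which its call begins. There is no depth.
- r.finish_job(): hands the job in; it is judged then, once.
The state is a dict: "clock": time; "q": joint angles; "qd": joint speeds; "joint_torque": joint torques, N m; "tool_pos": TCP position; "eef_rot": TCP orientation; "contact_force": force on the tool from outside, world axes, zero at the start; "moment": the same for the moment, N m; "opening": opening from 0.0 (shut) to 1.0 (fully open); "finger_force": force on a finger pad.
Only numpy, scipy, OpenCV 4.12 (cv2) and the standard library are available. Lean on these libraries where they do the work, as an engineer would, in place of code of your own. Each camera call takes 0.05 s, during which the arm holds its last target. There are 200 camera calls.

## Working session

There is one attempt and no reset: what is moved stays moved. The work goes in short steps, Python scripts to look and compute and a tool call to move; the robot and the scene stay as the last step left them, time stands still between calls to the robot, and variables do not carry over. Pictures are saved under pics/ and viewed, at most 10 in all, crops included, and the job is handed in when it is done.

Besides the shell and the picture viewer there is one more tool, called after "Call:" by a JSON object that holds its "name" and its "arguments", one argument or row to a line. carry_out: Moves the arm, as the interface text tells. Its arguments: {"type":"object","properties":{"rows":{"type":"array"},"newtons":{"type":"number"}},"required":["rows"]}

```bash
ls; mkdir -p pics; python3 - <<'E'
from plant import r
import cv2
s=r.get_state();print(s)
for n in("scene","top"):
    d=r.snapshot(n);cv2.imwrite(f"pics/{n}0.png",d["image"][:,:,::-1]);print(n,{k:v for k,v in d.items() if k!="image"})
E
```

```text
pics
{'clock': 0.0, 'q': array([ 1.24380528,  0.68996411, -0.19448475,  1.56630722,  0.15730767,
        0.90253557, -0.2150585 ]), 'qd': array([ 3.69584477e-04,  1.76429374e-03,  5.98592768e-05, -6.90682489e-04,
        9.93496657e-04, -1.28817657e-03, -3.01892748e-03]), 'joint_torque': array([ 1.41797136e-03, -5.27562904e+01, -1.26653899e+00, -1.53429633e+01,
       -5.26217173e-02,  6.60844307e-03,  1.97380068e-04]), 'tool_pos': array([ 0.2203488 , -0.58420227,  0.23793152]), 'eef_rot': array([ 9.83763104e-01,  1.79469563e-01, -2.42970151e-04, -8.78995403e-04]), 'contact_force': array([-0.22630854,  0.04823253,  0.27918298]), 'moment': array([-0.02527025,  0.02544929,  0.03506336]), 'finger_force': 0.0, 'opening': 1.0024734537647895}
scene {'fx': 611.995571226157, 'fy': 611.995571226157, 'cx': 326.2524472308885, 'cy': 230.99172689797504, 'pose': array([[-0.82856288,  0.43453269, -0.35307917,  0.0280424 ],
       [-0.55961657, -0.62280098,  0.54676159,  0.72937176],
       [ 0.01768773,  0.65061531,  0.75920147,  1.10412379],
       [ 0.        ,  0.        ,  0.        ,  1.        ]])}
top {'fx': 465.2893799287962, 'fy': 465.2893799287962, 'cx': 318.5075529076748, 'cy': 248.93680739017572, 'pose': array([[-0.0169223 ,  0.98925671, -0.14520607,  0.34507713],
       [-0.99982155, -0.01552266,  0.01076665, -0.02648948],
       [ 0.008397  ,  0.14536235,  0.98934285,  1.02097631],
       [ 0.        ,  0.        ,  0.        ,  1.        ]])}
```

View pics/scene0.png

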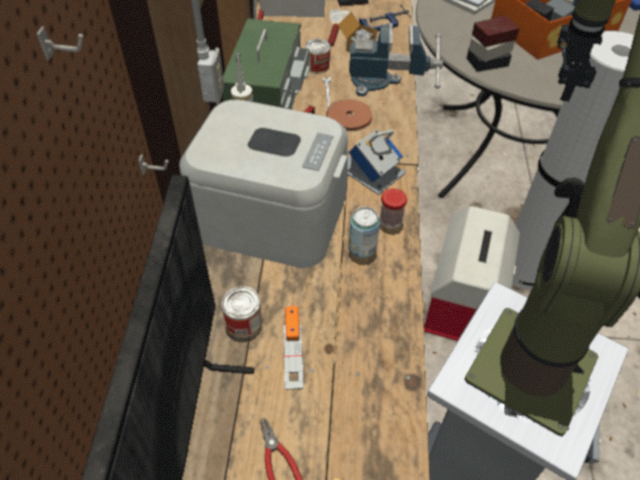

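View pics/top0.png

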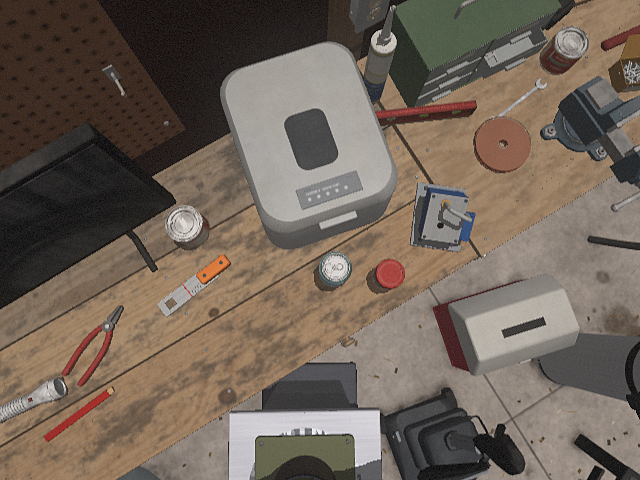

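The top view shows the gauge at about (195,285) with its blade pointing lower left, the can at (335,270), the jar at (390,275), the tin at (187,227) and the lock at (442,217). I'll enlarge the lock and the gauge.

```bash
python3 - <<'E'
import cv2,numpy as np
t=cv2.imread("pics/top0.png");s=cv2.imread("pics/scene0.png")
def c(im,x,y,w,h,k):return cv2.resize(im[y:y+h,x:x+w],None,fx=k,fy=k,interpolation=cv2.INTER_CUBIC)
a=c(t,400,170,80,80,5);b=c(s,340,125,80,80,5)
g=c(t,150,245,100,75,4);h=c(s,260,300,100,100,4)[:300]
o=np.zeros((600,800,3),np.uint8)
o[:400,:400]=a;o[:400,400:]=b
o[400:600,:400]=c(t,150,250,100,50+17,4)[:200,:400] if 0 else cv2.resize(t[250:320,150:250],(400,200)) if 0 else c(t,150,255,100,50,4) if 0 else c(t,140,250,133,67,3)[:200,:399].copy().repeat(1,0)[:, :].__array__() if 0 else cv2.resize(t[250:318,140:276],(400,200),interpolation=cv2.INTER_CUBIC)
o[400:600,400:]=cv2.resize(s[300:396,220:412],(400,200),interpolation=cv2.INTER_CUBIC)
cv2.imwrite("pics/crop1.png",o)
E
```

```text
(no output)
```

View pics/crop1.png

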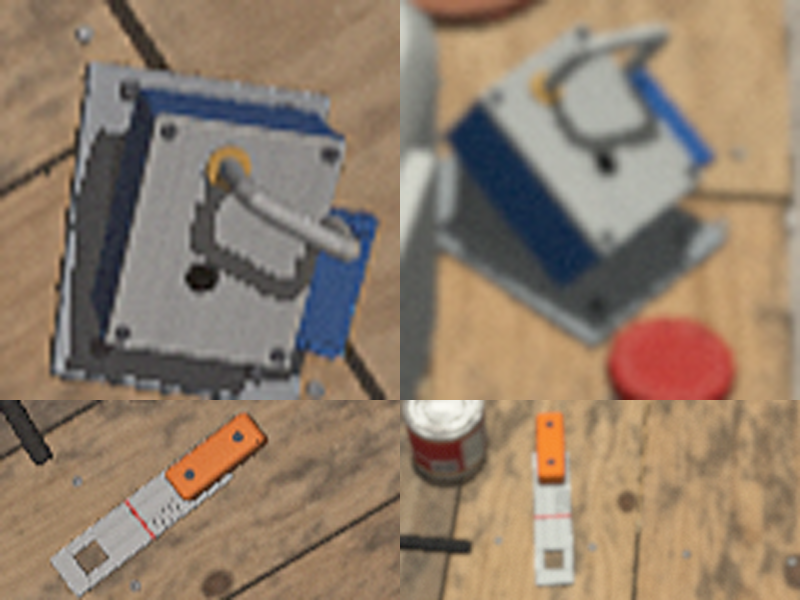

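The hole sits at about (440,226) in the top view and (381,157) in the scene view. The collar is at (446,203), with the blue apron and mouth on the right. I'll compute the positions now.

```bash
cat > h.py <<'E'
import numpy as np,cv2
from scipy.optimize import least_squares
from scipy.spatial.transform import Rotation as R
from plant import r
def snap(n,name):
    d=r.snapshot(n);cv2.imwrite(f"pics/{name}.png",d["image"][:,:,::-1])
    np.savez(f"pics/{name}.npz",**{k:v for k,v in d.items() if k!="image"});return d
def proj(d,P):
    P=np.atleast_2d(P);T=np.linalg.inv(d["pose"]);p=P@T[:3,:3].T+T[:3,3]
    return np.c_[float(d["fx"])*p[:,0]/-p[:,2]+d["cx"],-float(d["fy"])*p[:,1]/-p[:,2]+d["cy"]]
def onz(d,px,z):
    v=d["pose"][:3,:3]@[(px[0]-d["cx"])/d["fx"],-(px[1]-d["cy"])/d["fy"],-1];o=d["pose"][:3,3]
    return o+v*(z-o[2])/v[2]
def tri(obs):
    s=least_squares(lambda P:np.concatenate([(proj(d,P)-p).ravel() for d,p in obs]),[.5,0,0.05]);return s.x,np.abs(s.fun).max()
def lockR(yaw): return R.from_euler("zy",[yaw,-np.pi/6]).as_matrix()  # z leans to -x
def lockpts(p,L): return np.array(L)/1000@lockR(p[3]).T+p[:3]
def fitlock(obs,p0):
    f=lambda p:np.concatenate([(proj(d,lockpts(p,[l]))-px).ravel() for d,l,px in obs])
    s=least_squares(f,p0,loss="soft_l1");return s.x,f(s.x).reshape(-1,2).round(1)
def delta(pos,Rm,s=None):
    "shift in tool axes cm & rotvec deg from measured pose to goal"
    s=s or r.get_state();A=R.from_quat(s["eef_rot"]);B=R.from_matrix(Rm)
    return (A.inv().apply(np.array(pos)-s["tool_pos"])*100).round(2),np.degrees((A.inv()*B).as_rotvec()).round(1)
E
python3 - <<'E'
from h import *
t=snap("top","top1");s=snap("scene","scene1")
C=lambda x,y:(400+x/5,170+y/5); S=lambda x,y:(340+(x-400)/5,125+y/5)
hole,e=tri([(t,C(202,278)),(s,S(605,162))]);print("hole",hole,e)
print("collar",tri([(t,C(230,165)),(s,S(545,88))]))
obs=[(t,l,C(*p)) for l,p in [((0,0,15),(202,278)),((48,0,17),(230,165)),((65,33,15),(155,112)),((65,-45,15),(345,138)),((-35,-45,15),(290,370)),((-35,33,15),(108,345))]]+[(s,(0,0,15),S(605,162)),(s,(48,0,17),S(545,88)),(s,(65,33,15),S(452,132)),(s,(65,-45,15),S(585,30))]
p,f=fitlock(obs,[*hole,0.]);print("lock",p,f.tolist())
print("mouth",lockpts(p,[(0,-45,0),(0,-70,0)]))
for n,a in dict(eye=((171.3,303.4),(293.4,376.3),.0025),grip=((212.6,269),(292,320.6),.022)).items():
    print(n,onz(t,a[0],a[2]),onz(s,a[1],a[2]),tri([(t,a[0]),(s,a[1])]))
for n,a in dict(can=((335,262),.115),jar=((390,271),.085),tin=((184,220),.077)).items():print(n,onz(t,*a))
print("bm corners",[onz(t,q,.2) for q in [(265,220),(395,185),(225,80),(360,50)]])
E
```

```text
hole [ 0.53005059 -0.29098287  0.07241735] 0.3950619762090355
collar (array([ 0.57250579, -0.29936131,  0.09346013]), np.float64(0.15527838422110563))
lock [ 0.53919767 -0.29305118  0.05338734 -0.13199187] [[0.0, -0.5], [-0.2, 0.3], [0.5, 0.9], [-0.2, -0.0], [-0.5, -1.1], [0.0, -0.1], [0.0, 1.2], [0.3, 0.6], [6.0, -7.2], [-1.5, -0.6]]
mouth [[ 0.53406871 -0.33765976  0.05042614]
 [ 0.5312193  -0.3624423   0.04878102]]
eye [0.38016828 0.28376518 0.0025    ] [0.38261352 0.2851143  0.0025    ] (array([0.38157747, 0.28452951, 0.00201167]), np.float64(0.6406536906250153))
grip [0.45163353 0.19130614 0.022     ] [0.45285507 0.19270801 0.022     ] (array([0.4525549 , 0.19189993, 0.02080262]), np.float64(0.3641386977185448))
can [ 0.45165716 -0.06824311  0.115     ]
jar [ 0.43510242 -0.18044463  0.085     ]
tin [0.54835279 0.23987529 0.077     ]
bm corners [array([0.51966466, 0.059891  , 0.2       ]), array([ 0.58116239, -0.17683515,  0.2       ]), array([0.78939218, 0.13497358, 0.2       ]), array([ 0.84722678, -0.12092133,  0.2       ])]
```

```bash
sed -i 's/from_euler("zy"/from_euler("ZY"/' h.py; cat >> h.py <<'E'
def down(yaw): return R.from_euler("ZX",[yaw,np.pi]).as_matrix()  # tool x at yaw, z down
E
python3 - <<'E'
from h import *
t=dict(np.load("pics/top1.npz"));s=dict(np.load("pics/scene1.npz"))
C=lambda x,y:(400+x/5,170+y/5); S=lambda x,y:(340+(x-400)/5,125+y/5)
obs=[(t,l,C(*p)) for l,p in [((0,0,15),(202,278)),((48,0,17),(230,165)),((65,33,15),(155,112)),((65,-45,15),(345,138)),((-35,-45,15),(290,370)),((-35,33,15),(108,345))]]+[(s,(0,0,15),S(605,162)),(s,(48,0,17),S(545,88)),(s,(65,-45,15),S(585,30))]
p,f=fitlock(obs,[.53,-.29,.06,0]);print("lock",p,f.tolist());np.save("lock.npy",p)
print("mouth",lockpts(p,[(0,-45,0),(0,-70,0),(0,-117.5,0)]))
yaw=np.arctan2(.28453-.1919,.38158-.45255);print(np.degrees(yaw))
print(delta([.42,-.15,.33],down(np.radians(75))))
print(delta([.452,.1925,.2],down(yaw)))
E
```

```text
lock [ 0.53852772 -0.29348096  0.05573145 -0.14982177] [[0.0, -0.5], [-0.3, 0.4], [0.2, 0.6], [0.3, 0.4], [-0.0, -0.5], [-0.2, -0.4], [0.2, 0.7], [0.4, 0.1], [-0.7, -1.7]]
mouth [[ 0.53181094 -0.33797685  0.05573145]
 [ 0.52807939 -0.3626968   0.05573145]
 [ 0.52098945 -0.40966469  0.05573145]]
127.45812530167134
(array([ 34.  , -33.61,  -9.14]), array([ -0.1,  -0. , -54.3]))
(array([ 49.09, -64.51,   3.89]), array([-0.000e+00, -1.000e-01, -1.068e+02]))
```

Call:
{"name": "carry_out", "arguments": {
  "rows": [
    [[34,-33.6,-9],[0,0,-54],0],
    [[34,-33.6,-9],[0,0,-54],0],
    [[34,-33.6,-9],[0,0,-54],0],
    [[34,-33.6,-9],[0,0,-54],0],
    [[34,-33.6,-9],[0,0,-54],0],
    [[34,-33.6,-9],[0,0,-54],0],
    [[34,-33.6,-9],[0,0,-54],0],
    [[34,-33.6,-9],[0,0,-54],0],
    [[34,-33.6,-9],[0,0,-54],0],
    [[34,-33.6,-9],[0,0,-54],0],
    [[34,-33.6,-9],[0,0,-54],0],
    [[34,-33.6,-9],[0,0,-54],0]
  ],
  "newtons": 40
}}

```text
clock: 1.4
tool_pos: [0.4202, -0.15, 0.3287]
eef_rot: [0.794, 0.607, -0.0, 0.0]
contact_force: [0.1, 0.3, 0.1]
opening: 1.002
finger_force: 0.0
```

```bash
python3 - <<'E'
from h import *
print(r.get_state()["q"]);print(delta([.452,.1925,.16],down(np.radians(127.5))))
E
```

```text
[ 0.62642703  0.36601982 -0.54496055  1.93460248  0.23903036  0.90437214
 -0.30372123]
(array([33.9 , -5.92, 16.85]), array([ -0. ,   0. , -52.7]))
```

Call:
{"name": "carry_out", "arguments": {
  "rows": [
    [[17,-3,0],[0,0,-26],0],
    [[17,-3,0],[0,0,-26],0],
    [[17,-3,0],[0,0,-26],0],
    [[30,-5,3],[0,0,-45],0],
    [[33.9,-5.9,16.8],[0,0,-52.7],0],
    [[33.9,-5.9,16.8],[0,0,-52.7],0],
    [[33.9,-5.9,16.8],[0,0,-52.7],0],
    [[33.9,-5.9,16.8],[0,0,-52.7],0],
    [[33.9,-5.9,16.8],[0,0,-52.7],0],
    [[33.9,-5.9,16.8],[0,0,-52.7],0],
    [[33.9,-5.9,16.8],[0,0,-52.7],0],
    [[33.9,-5.9,16.8],[0,0,-52.7],0]
  ]
}}

```text
clock: 2.6
tool_pos: [0.4536, 0.1901, 0.1614]
eef_rot: [0.445, 0.896, -0.0, 0.001]
contact_force: [-0.1, -0.6, 0.7]
opening: 0.997
finger_force: 0.0
```

```bash
python3 - <<'E'
from h import *
d=snap("wrist","w1");s=r.get_state();print(s["tool_pos"],d["pose"],d["fx"],d["cx"],d["cy"])
hsv=cv2.cvtColor(d["image"],cv2.COLOR_RGB2HSV)
m=cv2.inRange(hsv,(5,170,120),(18,255,255));c=max(cv2.findContours(m,0,2)[0],key=cv2.contourArea)
print(cv2.minAreaRect(c))
G=lambda a,b,z:np.array([.4525+np.cos(2.2253)*a-np.sin(2.2253)*b,.192+np.sin(2.2253)*a+np.cos(2.2253)*b,z])
print("predicted px",proj(d,[G(0,0,.022),G(.1175,0,.005)]))
bx=cv2.boxPoints(cv2.minAreaRect(c));print("handle corners on z=.022",[onz(d,q,.022).round(4) for q in bx],np.mean([onz(d,q,.022) for q in bx],0))
E
```

```text
[0.45371422 0.19032459 0.16154194] [[ 0.79672431 -0.57346684 -0.19069912  0.40377381]
 [ 0.60434146  0.75671229  0.24931488  0.25635157]
 [ 0.00133055 -0.31388261  0.94946087  0.30667787]
 [ 0.          0.          0.          1.        ]] 345.8523223761956 316.27218112991125 236.55220729016534
((317.47540283203125, 214.5569305419922), (2.3852107524871826, 26.95842933654785), 86.8201675415039)
predicted px [[315.74835361 221.67468088]
 [314.85783108  73.47766465]]
handle corners on z=.022 [array([0.4405, 0.1913, 0.022 ]), array([0.4579, 0.2061, 0.022 ]), array([0.4593, 0.2045, 0.022 ]), array([0.4418, 0.1897, 0.022 ])] [0.4498733  0.19788214 0.022     ]
```

View pics/w1.png

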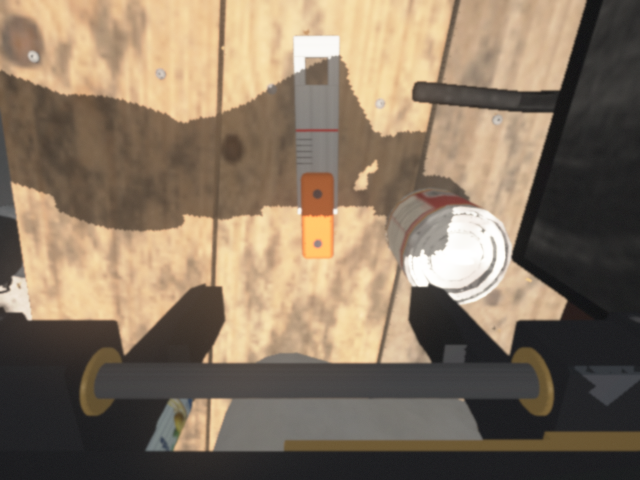

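The wrist picture puts the handle centre at (318,219) and the eye at (317,71). The tin's nearest edge is at about column 390. A full-depth grasp would bring the gripper body, which starts at z = 0.066, onto the tin's 0.077 top. So I'll take a shallow grip, drag the gauge clear, and then regrip deep.

```bash
python3 - <<'E'
from h import *
d=dict(np.load("pics/w1.npz"));
g=onz(d,(318,219),.022);e=onz(d,(317,71),.0025);print(g,e,np.linalg.norm((g-e)[:2]))
print("tin",onz(d,(455,250),.077))
yaw=np.arctan2(*(e-g)[1::-1]);print(np.degrees(yaw))
print(delta([*g[:2],.0165],down(yaw)))
E
```

```text
[0.45259969 0.19504717 0.022     ] [0.38105653 0.28793339 0.0025    ] 0.11724450360314433
tin [0.53435831 0.2474448  0.077     ]
127.60430911200781
(array([ 0.47,  0.18, 14.5 ]), array([ 0. ,  0.1, -0.4]))
```

Call:
{"name": "carry_out", "arguments": {
  "rows": [
    [[0.5,0.2,6],[0,0,0],0.4],
    [[0.5,0.2,6],[0,0,0],0.4],
    [[0.5,0.2,6],[0,0,0],0.4],
    [[0.5,0.2,10],[0,0,0],0.4],
    [[0.5,0.2,13],[0,0,0],0.4],
    [[0.5,0.2,14.5],[0,0,0],0.4],
    [[0.5,0.2,14.5],[0,0,0],0.4],
    [[0.5,0.2,14.5],[0,0,0],1],
    [[0.5,0.2,14.5],[0,0,0],1],
    [[0.5,0.2,14.5],[0,0,0],1],
    [[0.5,0.2,14.5],[0,0,0],1],
    [[0.5,0.2,14.5],[0,0,0],1]
  ],
  "newtons": 25
}}

```text
clock: 3.85
tool_pos: [0.4519, 0.1972, 0.0168]
eef_rot: [0.443, 0.896, 0.0, 0.001]
contact_force: [-0.8, -1.0, 7.2]
opening: 0.311
finger_force: 25.0
```

Call:
{"name": "carry_out", "arguments": {
  "rows": [
    [[0,-1,-0.1],[0,0,0],1],
    [[0,-3,-0.1],[0,0,0],1],
    [[0,-5,-0.1],[0,0,0],1],
    [[0,-6,-0.1],[0,0,0],1],
    [[0,-6,0],[0,0,0],1],
    [[0,-6,0],[0,0,0],1],
    [[0,-6,0],[0,0,0],0.3],
    [[0,-6,0],[0,0,0],0.3],
    [[0,-6,0.5],[0,0,0],0.3],
    [[0,-6,1.3],[0,0,0],0.3],
    [[0,-6,1.3],[0,0,0],0.3]
  ]
}}

```text
clock: 4.95
tool_pos: [0.4033, 0.1607, 0.0018]
eef_rot: [0.443, 0.896, -0.0, -0.001]
contact_force: [-0.2, -0.9, -1.3]
opening: 0.699
finger_force: 0.0
```

```bash
python3 - <<'E'
from h import *
d=snap("wrist","w2");s=r.get_state();print(s["tool_pos"],s["contact_force"])
E
```

```text
[0.40326663 0.16080475 0.00211497] [0.5026176  0.29208646 0.50883225]
```

View pics/w2.png

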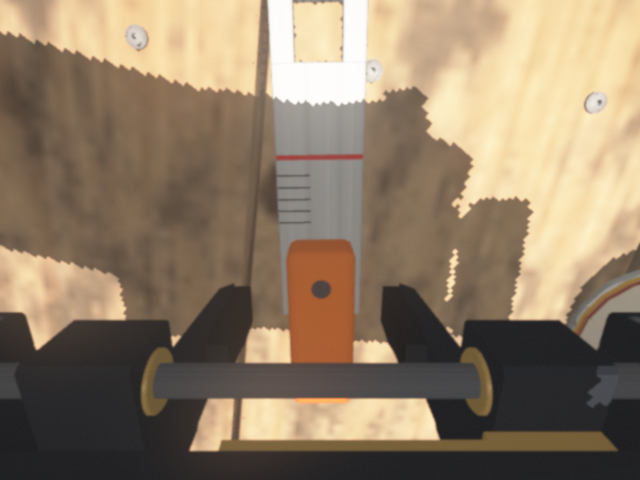

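The gauge lies between the fingers in line with the tool, with the red line at (320,157), and the tin is clear at the far right. I'll grip it at full depth and lift.

```bash
python3 - <<'E'
from h import *
d=dict(np.load("pics/w2.npz"));s=r.get_state();A=R.from_quat(s["eef_rot"])
for px,z in [((320,157),.005),((318.5,32),.0025),((321,289),.022),((277,157),.005),((363,157),.005)]: print(px,(A.inv().apply(onz(d,px,z)-s["tool_pos"])*1000).round(1))
E
```

```text
(320, 157) [69.5  2.  -2.8]
(318.5, 32) [114.4   1.3  -0.3]
(321, 289) [ 19.3   2.4 -19.9]
(277, 157) [ 69.6 -15.3  -2.8]
(363, 157) [69.5 19.3 -2.9]
```

Call:
{"name": "carry_out", "arguments": {
  "rows": [
    [[0,0,-0.1],[0,0,0],1],
    [[0,0,-0.1],[0,0,0],1],
    [[0,0,-0.1],[0,0,0],1],
    [[0,0,-0.1],[0,0,0],1],
    [[0,0,-0.1],[0,0,0],1],
    [[0,0,-2],[0,0,0],1],
    [[0,0,-5],[0,0,0],1]
  ],
  "newtons": 45
}}

```text
clock: 5.7
tool_pos: [0.4022, 0.1587, 0.0368]
eef_rot: [0.442, 0.897, -0.004, -0.001]
contact_force: [-0.6, -0.5, -2.0]
opening: 0.313
finger_force: 81.0
```

```bash
cat >> h.py <<'E'
EYE=np.array([.1145,0,.0005])
def lockgoal(p,x,y,z):
    L=lockR(p[3]);Rm=np.c_[L[:,1],L[:,0],-L[:,2]];return lockpts(p,[(x,y,z)])[0]-Rm@EYE,Rm
E
python3 - <<'E'
from h import *
p=np.load("lock.npy")
print(delta([.42,-.05,.35],down(np.radians(105))))
g,Rm=lockgoal(p,0,-130,80);print(g,delta(g,Rm))
E
```

```text
(array([-17.73, -11.55, -31.17]), array([-0.5,  0.2, 22.5]))
[ 0.46223408 -0.5292342   0.12544649] (array([-58.27, -37.17,  -8.39]), array([-28.8, -11.7,  45.1]))
```

Call:
{"name": "carry_out", "arguments": {
  "rows": [
    [[0,0,-5],[0,0,0],1],
    [[0,0,-10],[0,0,0],1],
    [[0,0,-15],[0,0,0],1],
    [[0,0,-20],[0,0,0],1],
    [[0,0,-25],[0,0,0],1],
    [[0,0,-30],[0,0,0],1],
    [[0,0,-30],[0,0,0],1]
  ]
}}

```text
clock: 6.4
tool_pos: [0.4034, 0.1609, 0.3389]
eef_rot: [0.443, 0.897, -0.004, -0.0]
contact_force: [0.8, -0.2, -2.1]
opening: 0.311
finger_force: 81.0
```

```bash
python3 - <<'E'
from h import *
p=np.load("lock.npy");print(r.get_state()["finger_force"])
print(delta([.42,-.10,.35],down(np.radians(105))))
E
```

```text
81.02553145377897
(array([-21.72, -14.56,  -0.93]), array([-0.4,  0.3, 22.5]))
```

Call:
{"name": "carry_out", "arguments": {
  "rows": [
    [[-21.7,-14.5,-1],[0,0,22.5],1],
    [[-21.7,-14.5,-1],[0,0,22.5],1],
    [[-21.7,-14.5,-1],[0,0,22.5],1],
    [[-21.7,-14.5,-1],[0,0,22.5],1],
    [[-21.7,-14.5,-1],[0,0,22.5],1],
    [[-21.7,-14.5,-1],[0,0,22.5],1],
    [[-21.7,-14.5,-1],[0,0,22.5],1],
    [[-21.7,-14.5,-1],[0,0,22.5],1]
  ]
}}

```text
clock: 7.2
tool_pos: [0.4203, -0.098, 0.348]
eef_rot: [0.608, 0.794, -0.005, -0.0]
contact_force: [-0.3, 0.6, -1.0]
opening: 0.313
finger_force: 81.0
```

```bash
python3 - <<'E'
from h import *
p=np.load("lock.npy");s=r.get_state();print(s["finger_force"],s["q"])
g,Rm=lockgoal(p,0,-130,130);print(g,delta(g,Rm))
g,Rm=lockgoal(p,0,-130,60);print(g,delta(g,Rm))
E
```

```text
81.03879807866178 [ 0.67904515  0.36174645 -0.78575693  1.92612749  0.31320102  0.98391982
  0.01005713]
[ 0.43751414 -0.52550266  0.16874776] (array([-41.64,  -9.29,  18.21]), array([-29.9,  -5.8,  23.2]))
[ 0.47212206 -0.53072682  0.10812598] (array([-43.01,  -6.04,  24.25]), array([-29.9,  -5.8,  23.2]))
```

Call:
{"name": "carry_out", "arguments": {
  "rows": [
    [[-20,-5,2],[0,0,0],1],
    [[-20,-5,2],[0,0,0],1],
    [[-20,-5,2],[0,0,0],1],
    [[-20,-5,2],[0,0,0],1],
    [[-41.6,-9,18],[-30,-5.8,23.2],1],
    [[-41.6,-9,18],[-30,-5.8,23.2],1],
    [[-41.6,-9,18],[-30,-5.8,23.2],1],
    [[-41.6,-9,18],[-30,-5.8,23.2],1],
    [[-41.6,-9,18],[-30,-5.8,23.2],1],
    [[-41.6,-9,18],[-30,-5.8,23.2],1],
    [[-41.6,-9,18],[-30,-5.8,23.2],1],
    [[-41.6,-9,18],[-30,-5.8,23.2],1]
  ]
}}

```text
clock: 8.4
tool_pos: [0.4421, -0.5236, 0.1713]
eef_rot: [0.732, 0.63, 0.17, 0.196]
contact_force: [0.8, 0.7, -1.6]
opening: 0.312
finger_force: 81.1
```

```bash
python3 - <<'E'
from h import *
p=np.load("lock.npy");s=r.get_state();print(s["finger_force"],s["q"])
d=snap("wrist","w3");print(d["pose"])
print(proj(d,lockpts(p,[(0,0,15),(48,0,17),(65,33,15),(65,-45,15),(-35,-45,15),(-35,33,15),(31,-70,0),(-31,-70,0)])))
A=R.from_quat(s["eef_rot"]);print("eye,tip px",proj(d,A.apply([EYE,[.1395,0,0]])+s["tool_pos"]))
g,Rm=lockgoal(p,0,-130,130);print(g,delta(g,Rm))
E
```

```text
81.08388851978816 [ 1.35370059  0.85199071 -0.66204629  1.80689057  0.44316467  0.23972554
  0.41208635]
[[ 0.85472654  0.29598458 -0.42642194  0.38096938]
 [-0.12932776  0.917021    0.37728877 -0.43128955]
 [ 0.50270954 -0.26733053  0.82208121  0.29715254]
 [ 0.          0.          0.          1.        ]]
[[ 308.51743511 -167.42246168]
 [ 392.45737737 -170.04941542]
 [ 426.79762931 -246.26331792]
 [ 414.3421816   -71.53859708]
 [ 252.27064752  -71.75185692]
 [ 244.05874694 -246.77036782]
 [ 355.20928202  -14.70495776]
 [ 264.08240131  -14.78159335]]
eye,tip px [[318.4593278   32.92290218]
 [318.5775828  -48.53301114]]
[ 0.43751414 -0.52550266  0.16874776] (array([-0.3 , -0.56,  0.07]), array([ 0.2, -0.1,  0.1]))
```

View pics/w3.png

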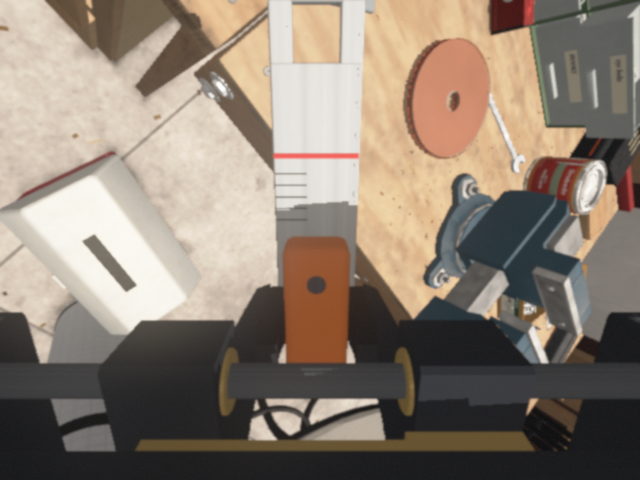

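The blade is held straight, with the red line at (316,155) and the eye at about (316,31). The lock is out of view ahead, so I'll move in above it with the blade to one side and take one close look.

```bash
python3 - <<'E'
from h import *
p=np.load("lock.npy");s=r.get_state()
d=dict(np.load("pics/w3.npz"));A=R.from_quat(s["eef_rot"]);T=A.as_matrix()
def onplane(px,zt):
    v=T.T@d["pose"][:3,:3]@[(px[0]-d["cx"])/d["fx"],-(px[1]-d["cy"])/d["fy"],-1];o=T.T@(d["pose"][:3,3]-s["tool_pos"]);return (o+v*(zt-o[2])/v[2])*1000
for q,z in [((316.5,155),-.002),((274,155),-.002),((359.5,155),-.002),((272,5),-.002),((365,5),-.002),((316,285),-.019)]:print(q,onplane(q,z).round(1))
g,Rm=lockgoal(p,-60,-25,90);print(g,delta(g,Rm))
E
```

```text
(316.5, 155) [69.8 -1.4 -2. ]
(274, 155) [ 69.8 -18.6  -2. ]
(359.5, 155) [69.8 16.  -2. ]
(272, 5) [122.2 -17.2  -2. ]
(365, 5) [122.2  16.   -2. ]
(316, 285) [ 20.1  -1.7 -19. ]
[ 0.42158315 -0.41690826  0.10410675] (array([10.2 , -6.56,  4.08]), array([ 0.2, -0.1,  0.1]))
```

Call:
{"name": "carry_out", "arguments": {
  "rows": [
    [[0,-6.5,0],[0,0,0],1],
    [[0,-6.5,0],[0,0,0],1],
    [[10,-6.5,2],[0,0,0],1],
    [[10,-6.5,4],[0,0,0],1],
    [[10,-6.5,4],[0,0,0],1],
    [[10,-6.5,4],[0,0,0],1],
    [[10,-6.5,4],[0,0,0],1],
    [[10,-6.5,4],[0,0,0],1]
  ]
}}

```text
clock: 9.25
tool_pos: [0.401, -0.4283, 0.1002]
eef_rot: [0.733, 0.639, 0.159, 0.171]
contact_force: [0.3, -0.1, -2.2]
opening: 0.31
finger_force: 81.1
```

```bash
python3 - <<'E'
from h import *
p=np.load("lock.npy");s=r.get_state();print(s["tool_pos"])
d=snap("wrist","w4")
print(proj(d,lockpts(p,[(0,0,15),(48,0,17),(65,33,15),(65,-45,15),(-35,-45,15),(-35,33,15),(31,-70,0),(-31,-70,0)])).round(1).tolist())
E
```

```text
[ 0.40104341 -0.42825226  0.10023571]
[[466.9, -6.4], [557.5, -8.6], [602.1, -80.8], [569.0, 81.3], [397.6, 80.9], [408.8, -77.1], [492.3, 125.8], [396.9, 125.0]]
```

View pics/w4.png

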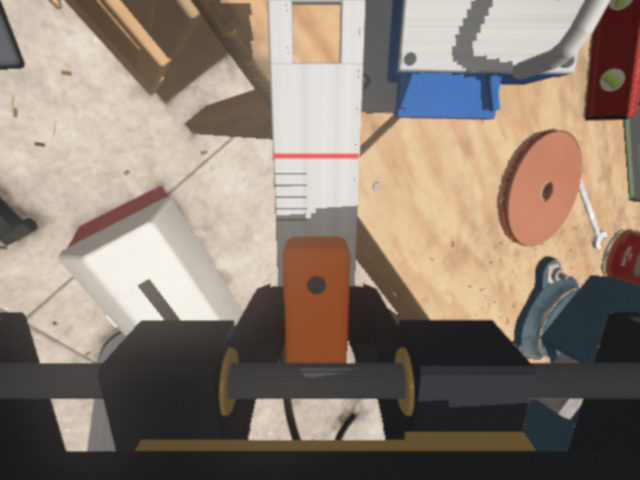

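The cover's near edge lies at row ~72 and the apron's end at row ~118, about 8 px beyond my prediction. I'll enlarge this part to read the corners.

```bash
python3 - <<'E'
import cv2
i=cv2.imread("pics/w4.png")[0:132,376:640];cv2.imwrite("pics/w4c.png",cv2.resize(i,None,fx=3,fy=3,interpolation=cv2.INTER_CUBIC))
E
```

```text
(no output)
```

View pics/w4c.png

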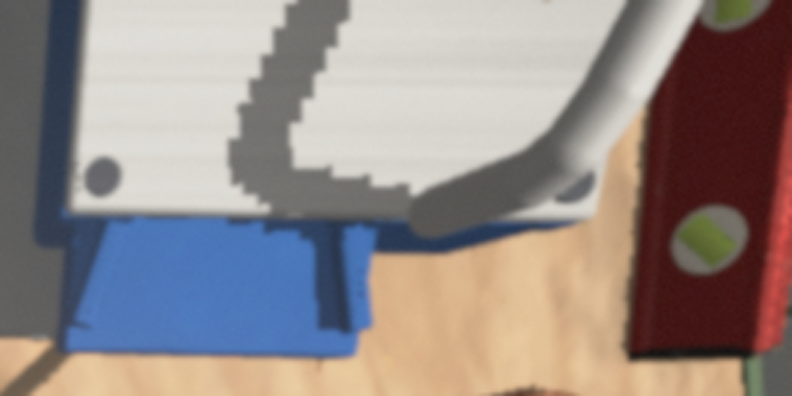

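The corners read: cover (398.3,71.3) and (573.7,72.3), apron end (396.7,116.7) and (494.3,118.3). They appear 2.3 % larger than predicted, so the lock sits about 4 to 5 mm higher, which agrees with the stated 60 mm. I'll refit.

```bash
python3 - <<'E'
from h import *
t=dict(np.load("pics/top1.npz"));s=dict(np.load("pics/scene1.npz"));w=dict(np.load("pics/w4.npz"))
C=lambda x,y:(400+x/5,170+y/5); S=lambda x,y:(340+(x-400)/5,125+y/5)
W=[(w,(-35,-45,15),(398.3,71.3)),(w,(65,-45,15),(573.7,72.3)),(w,(-31,-70,0),(396.7,116.7)),(w,(31,-70,0),(494.3,118.3))]
O=[(t,l,C(*p)) for l,p in [((0,0,15),(202,278)),((48,0,17),(230,165)),((65,33,15),(155,112)),((65,-45,15),(345,138)),((-35,-45,15),(290,370)),((-35,33,15),(108,345))]]+[(s,(0,0,15),S(605,162)),(s,(48,0,17),S(545,88)),(s,(65,-45,15),S(585,30))]
p0=np.load("lock.npy")
p,f=fitlock(W,p0);print("w",p,f.tolist())
p,f=fitlock(W+O,p0);print("all",p,f.tolist())
f=lambda q:np.concatenate([(proj(d,lockpts([q[0],q[1],.06,q[2]],[l]))-px).ravel() for d,l,px in W])
q=least_squares(f,[.538,-.293,-.15],loss="soft_l1");print("w z=.06",q.x,f(q.x).round(1))
E
```

```text
w [ 0.53703983 -0.28854523  0.05858773 -0.15697194] [[-0.3, -0.4], [-0.2, -0.0], [0.3, 0.4], [0.2, 0.1]]
all [ 0.53705773 -0.28886981  0.05898387 -0.16179231] [[-0.0, -0.2], [0.2, 0.9], [0.4, 0.6], [0.3, 0.8], [-1.8, -0.1], [-1.9, 0.8], [-1.3, 0.8], [-1.2, 1.0], [-1.9, 0.2], [-2.2, -0.1], [-0.2, 1.0], [0.2, 0.3], [-0.7, -1.6]]
w z=.06 [ 0.53553949 -0.28854377 -0.15808825] [-0.8 -0.6  0.9 -0.1 -0.2  0.5  0.5  0.4]
```

```bash
sed -i 's/^EYE=.*/EYE=np.array([.1145,-.0006,.0005])/' h.py; python3 - <<'E'
from h import *
p=np.array([.537,-.2886,.0588,-.158]);np.save("lock.npy",p)
for a in [(-20,-130,50),(0,-130,25),(0,-82,14)]:
    g,Rm=lockgoal(p,*a);print(g,delta(g,Rm))
print(r.get_state()["q"])
E
```

```text
[ 0.45700243 -0.52343806  0.09283428] (array([-8.99,  5.57,  3.59]), array([-2.8, -1.6,  1. ]))
[ 0.48645149 -0.52813012  0.08118365] (array([-9.09,  7.69,  5.99]), array([-2.8, -1.6,  1. ]))
[ 0.49943546 -0.4815934   0.07165737] (array([-4.33,  7.83,  7.22]), array([-2.8, -1.6,  1. ]))
[ 1.43726036  0.98344841 -0.89401701  2.09198899  1.77149048  0.35786404
 -0.89407783]
```

Call:
{"name": "carry_out", "arguments": {
  "rows": [
    [[-5,2,0],[0,0,0],1],
    [[-9,5.5,2],[-2.8,-1.6,1],1],
    [[-9,5.5,3],[-2.8,-1.6,1],1],
    [[-9,7.7,4],[-2.8,-1.6,1],1],
    [[-9,7.7,6],[-2.8,-1.6,1],1],
    [[-9,7.7,6],[-2.8,-1.6,1],1],
    [[-9,7.7,6],[-2.8,-1.6,1],1],
    [[-9,7.7,6],[-2.8,-1.6,1],1],
    [[-9,7.7,6],[-2.8,-1.6,1],1],
    [[-9,7.7,6],[-2.8,-1.6,1],1]
  ]
}}

```text
clock: 10.3
tool_pos: [0.4824, -0.5322, 0.0798]
eef_rot: [0.737, 0.626, 0.165, 0.196]
contact_force: [0.2, 0.3, -2.6]
opening: 0.31
finger_force: 81.1
```

```bash
cat > e.py <<'E'
from h import *
import sys
p=np.load("lock.npy");s=r.get_state();A=R.from_quat(s["eef_rot"])
L=lockR(p[3]);print("eye in lock mm",(L.T@(A.apply(EYE)+s["tool_pos"]-p[:3])*1000).round(1),"F lock",(L.T@s["contact_force"]).round(1),"M",s["moment"].round(2),"fing",s["finger_force"],s["clock"])
print(s["q"].round(2))
for a in eval("["+",".join(sys.argv[1:])+"]"):
    g,Rm=lockgoal(p,*a);print(a,*delta(g,Rm))
E
python3 e.py "(0,-130,25)" "(0,-82,14)" "(0,-82,3)"
```

```text
eye in lock mm [  -3.2 -134.6   25.1] F lock [-1.1  0.3 -2.3] M [0.02 0.52 0.02] fing 81.07830278284382 10.3
[ 1.36  1.08 -0.82  1.75  1.3   0.32 -0.36]
(0, -130, 25) [0.47 0.36 0.05] [-0.3  0.2 -0.2]
(0, -82, 14) [5.27 0.35 1.13] [-0.3  0.2 -0.2]
(0, -82, 3) [5.27 0.35 2.23] [-0.3  0.2 -0.2]
```

Call:
{"name": "carry_out", "arguments": {
  "rows": [
    [[2,0.4,0.5],[-0.3,0.2,-0.2],1],
    [[4,0.4,0.8],[-0.3,0.2,-0.2],1],
    [[5.3,0.4,1.1],[-0.3,0.2,-0.2],1],
    [[5.3,0.4,1.1],[-0.3,0.2,-0.2],1],
    [[5.3,0.4,1.1],[-0.3,0.2,-0.2],1],
    [[5.3,0.4,1.1],[-0.3,0.2,-0.2],1]
  ]
}}

```text
clock: 10.9
tool_pos: [0.4996, -0.4828, 0.0717]
eef_rot: [0.735, 0.626, 0.168, 0.197]
contact_force: [-0.1, 0.3, -3.0]
opening: 0.309
finger_force: 81.1
```

```bash
python3 e.py "(0,-82,8)" "(0,-82,2.5)"
```

```text
eye in lock mm [  0.5 -83.2  13.7] F lock [-1.6  0.2 -2.5] M [-0.03  0.63 -0.01] fing 81.07660678855609 10.9
[ 1.25  1.04 -0.71  1.85  1.7   0.23 -0.85]
(0, -82, 8) [ 0.12 -0.03  0.59] [-0.   0.1 -0.1]
(0, -82, 2.5) [ 0.12 -0.03  1.14] [-0.   0.1 -0.1]
```

Call:
{"name": "carry_out", "arguments": {
  "rows": [
    [[0.1,0,0.5],[0,0,0],1],
    [[0.1,0,0.9],[0,0,0],1],
    [[0.1,0,1.0],[0,0,0],1],
    [[0.1,0,1.0],[0,0,0],1]
  ]
}}

```text
clock: 11.3
tool_pos: [0.505, -0.4818, 0.063]
eef_rot: [0.735, 0.627, 0.168, 0.197]
contact_force: [-2.7, -2.0, 4.1]
opening: 0.313
finger_force: 82.1
```

```bash
python3 e.py
```

```text
eye in lock mm [  0.6 -81.3   3.6] F lock [ 0.  -2.4  4.8] M [0.1  0.61 0.1 ] fing 82.0665698486846 11.3
[ 1.25  1.06 -0.72  1.84  1.73  0.25 -0.88]
```

Call:
{"name": "carry_out", "arguments": {
  "rows": [
    [[0,0,0.05],[0,0,0],1],
    [[0,0,0.1],[0,0,0],1],
    [[0,0,0.15],[0,0,0],1],
    [[0,0,0.15],[0,0,0],1]
  ]
}}

```text
clock: 11.7
tool_pos: [0.5058, -0.482, 0.0619]
eef_rot: [0.735, 0.627, 0.167, 0.197]
contact_force: [-4.3, -2.8, 3.7]
opening: 0.316
finger_force: 74.9
```

```bash
python3 e.py
```

```text
eye in lock mm [  0.6 -81.4   2.2] F lock [-1.4 -3.5  5.2] M [-0.03  0.53 -0.03] fing 74.86921368457843 11.7
[ 1.24  1.06 -0.72  1.84  1.74  0.25 -0.88]
```

Call:
{"name": "carry_out", "arguments": {
  "rows": [
    [[0,0,-0.25],[0,0,0],1],
    [[0,0,-0.25],[0,0,0],1],
    [[0.6,0,-0.25],[0,0,0],1],
    [[1.2,0,-0.25],[0,0,0],1],
    [[1.8,0,-0.25],[0,0,0],1],
    [[1.8,0,-0.25],[0,0,0],1]
  ]
}}

```text
clock: 12.3
tool_pos: [0.5082, -0.4607, 0.0636]
eef_rot: [0.734, 0.628, 0.169, 0.196]
contact_force: [0.6, 0.6, -0.4]
opening: 0.311
finger_force: 72.6
```

```bash
python3 e.py "(0,-40,5.0)" "(0,-10,5.0)" "(0,0,5)"
```

```text
eye in lock mm [  0.5 -60.    4.8] F lock [ 0.2  0.7 -0.6] M [0.25 0.49 0.14] fing 72.58583039045334 12.3
[ 1.26  1.07 -0.79  1.88  1.82  0.31 -0.98]
(0, -40, 5.0) [ 2.   -0.07 -0.06] [ 0.  -0.2  0.1]
(0, -10, 5.0) [ 5.   -0.06 -0.04] [ 0.  -0.2  0.1]
(0, 0, 5) [ 6.   -0.06 -0.04] [ 0.  -0.2  0.1]
```

Tip is at about y = −35, so it is already inside the mouth, and forces are low. Sliding further in.

Call:
{"name": "carry_out", "arguments": {
  "rows": [
    [[0.7,0,0],[0,0,0],1],
    [[1.4,0,0],[0,0,0],1],
    [[2.1,0,0],[0,0,0],1],
    [[2.8,0,0],[0,0,0],1],
    [[3.5,0,0],[0,0,0],1],
    [[4.0,0,0],[0,0,0],1],
    [[4.0,0,0],[0,0,0],1]
  ]
}}

```text
clock: 13.0
tool_pos: [0.5143, -0.4221, 0.064]
eef_rot: [0.734, 0.628, 0.169, 0.196]
contact_force: [-2.1, 0.4, 3.1]
opening: 0.308
finger_force: 73.3
```

```bash
python3 e.py "(0,0,5)"
```

```text
eye in lock mm [  0.6 -21.    5. ] F lock [-0.3  0.   3.8] M [0.11 0.59 0.1 ] fing 73.30951005220413 13.0
[ 1.26  1.1  -0.89  1.96  1.95  0.45 -1.13]
(0, 0, 5) [ 2.1  -0.07 -0.03] [ 0.  -0.1  0.1]
```

Call:
{"name": "carry_out", "arguments": {
  "rows": [
    [[0.5,0,-0.05],[0,0,0],1],
    [[1.0,0,-0.05],[0,0,0],1],
    [[1.4,0,-0.05],[0,0,0],1],
    [[1.7,0,-0.05],[0,0,0],1],
    [[1.9,0,-0.05],[0,0,0],1],
    [[2.1,0,-0.05],[0,0,0],1],
    [[2.1,0,-0.05],[0,0,0],1]
  ]
}}

```text
clock: 13.7
tool_pos: [0.517, -0.4028, 0.0644]
eef_rot: [0.735, 0.627, 0.168, 0.197]
contact_force: [-3.5, -2.7, 2.6]
opening: 0.317
finger_force: 73.3
```

```bash
python3 e.py "(0,0,5)"
```

```text
eye in lock mm [ 0.6 -1.4  5.2] F lock [-1.3 -3.2  3.8] M [-0.37  0.58 -0.26] fing 73.2626724243164 13.7
[ 1.25  1.11 -0.93  1.99  2.    0.51 -1.2 ]
(0, 0, 5) [ 0.14 -0.06  0.02] [-0. -0.  0.]
```

Call:
{"name": "carry_out", "arguments": {
  "rows": [
    [[0.1,0,0],[0,0,0],1],
    [[0.2,0,0],[0,0,0],1],
    [[0.3,0,0],[0,0,0],1],
    [[0.3,0,0],[0,0,0],1]
  ]
}}

```text
clock: 14.1
tool_pos: [0.5171, -0.4017, 0.0644]
eef_rot: [0.735, 0.626, 0.167, 0.198]
contact_force: [-5.0, -5.3, 4.2]
opening: 0.31
finger_force: 73.7
```

```bash
python3 e.py
```

```text
eye in lock mm [ 0.7 -0.3  4.9] F lock [-1.5 -6.   5.7] M [-0.76  0.68 -0.42] fing 73.67019822808288 14.1
[ 1.25  1.11 -0.94  2.    2.    0.52 -1.21]
```

Stop contact confirmed: the tip is resisted and the eye is at y ≈ −0.3 mm. Releasing and backing off along the tool.

Call:
{"name": "carry_out", "arguments": {
  "rows": [
    [[0,0,0],[0,0,0],0.5],
    [[0,0,0],[0,0,0],0.5],
    [[0,0,0],[0,0,0],0.5],
    [[0,0,-1],[0,0,0],0.5],
    [[0,0,-3],[0,0,0],0.5],
    [[0,0,-7],[0,0,0],0.5],
    [[0,0,-12],[0,0,0],0.5],
    [[0,0,-15],[0,0,0],0.5],
    [[0,0,-15],[0,0,0],0.5],
    [[0,0,-15],[0,0,0],0.5]
  ],
  "newtons": 20
}}

```text
clock: 15.1
tool_pos: [0.4433, -0.3881, 0.1949]
eef_rot: [0.735, 0.627, 0.168, 0.197]
contact_force: [0.3, -0.1, -0.1]
opening: 0.501
finger_force: 0.0
```

```bash
python3 e.py; python3 - <<'E'
from h import *
d=snap("wrist","w5");p=np.load("lock.npy");print(proj(d,lockpts(p,[(0,0,15),(48,0,17),(-35,-45,15),(65,-45,15),(0,-45,5)])).round(1).tolist())
for a in (0,.6,.9,1.2): print(a,proj(d,lockpts(p,[(48-48*np.cos(a),-48*np.sin(a),z) for z in (17,52)])).round(0).tolist())
E
```

```text
eye in lock mm [  0.7   1.5 155.7] F lock [ 0.2 -0.  -0.2] M [-0.01  0.38  0.03] fing 0.0 15.1
[ 1.33  0.76 -0.86  2.12  1.63  0.27 -0.96]
[[315.4, 80.7], [378.9, 80.5], [271.7, 141.9], [396.4, 142.0], [315.4, 141.3]]
0 [[315.0, 80.0], [315.0, 74.0]]
0.6 [[326.0, 118.0], [328.0, 118.0]]
0.9 [[338.0, 132.0], [341.0, 134.0]]
1.2 [[354.0, 142.0], [359.0, 144.0]]
```

View pics/w5.png

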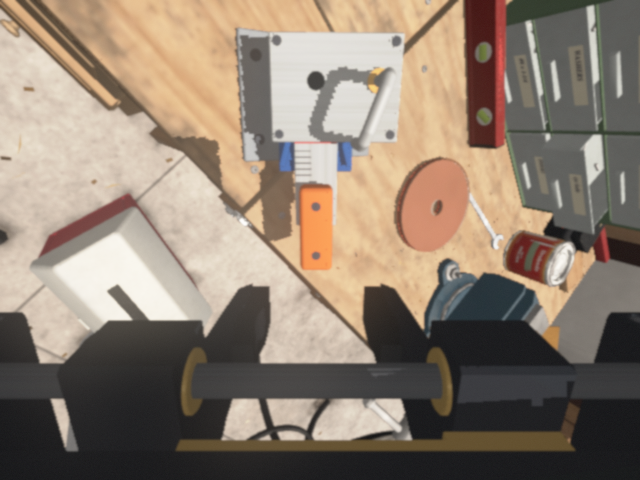

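The red line is at the mouth edge (row 142), and the hole at (316,80) is where I predicted it. The free end of the shackle is near (362,145), so the swing is about 1.25. I'll close the fingers and bring them to the −y side of the free leg.

```bash
cat > t.py <<'E'
from h import *
import sys
p=np.load("lock.npy");s=r.get_state();L=lockR(p[3]);Rm=np.c_[L[:,1],L[:,0],-L[:,2]]
print("tcp in lock mm",(L.T@(s["tool_pos"]-p[:3])*1000).round(1),"F lock",(L.T@s["contact_force"]).round(1),s["clock"],s["q"].round(2))
for a in eval("["+",".join(sys.argv[1:])+"]"): print(a,*delta(lockpts(p,[a])[0],Rm))
E
python3 t.py "(41,-72,85)" "(41,-72,27)"
```

```text
tcp in lock mm [   1.1 -112.7  155.4] F lock [-0.1  0.2 -1.4] 15.15 [ 1.33  0.77 -0.86  2.12  1.63  0.27 -0.96]
(41, -72, 85) [4.06 4.   7.05] [-0. -0.  0.]
(41, -72, 27) [ 4.06  4.   12.85] [-0. -0.  0.]
```

Call:
{"name": "carry_out", "arguments": {
  "rows": [
    [[2,3,3],[0,0,0],1],
    [[4,4,7],[0,0,0],1],
    [[4,4,7],[0,0,0],1],
    [[4,4,7],[0,0,0],1],
    [[4,4,9],[0,0,0],1],
    [[4,4,11],[0,0,0],1],
    [[4,4,12.8],[0,0,0],1],
    [[4,4,12.8],[0,0,0],1],
    [[4,4,12.8],[0,0,0],1]
  ]
}}

```text
clock: 16.05
tool_pos: [0.5462, -0.3645, 0.1035]
eef_rot: [0.735, 0.627, 0.168, 0.197]
contact_force: [0.9, 0.4, 1.1]
opening: 0.006
finger_force: 0.0
```

```bash
python3 t.py "(41,-59,27)" "(26,-54,27)" "(13,-46,27)" "(2,-36.5,27)" "(-4.5,-25.4,27)" "(-8,-13.5,27)"
```

```text
tcp in lock mm [ 40.5 -73.5  28.2] F lock [1.3 0.6 0.6] 16.05 [ 1.15  1.02 -0.91  2.01  1.93  0.49 -1.27]
(41, -59, 27) [1.45 0.05 0.12] [-0.  0. -0.]
(26, -54, 27) [ 1.95 -1.45  0.12] [-0.  0. -0.]
(13, -46, 27) [ 2.75 -2.75  0.12] [-0.  0. -0.]
(2, -36.5, 27) [ 3.7  -3.86  0.12] [-0.  0. -0.]
(-4.5, -25.4, 27) [ 4.81 -4.51  0.12] [-0.  0. -0.]
(-8, -13.5, 27) [ 6.   -4.86  0.12] [-0.  0. -0.]
```

Call:
{"name": "carry_out", "arguments": {
  "rows": [
    [[0.8,0,0.1],[0,0,0],1],
    [[1.5,0,0.1],[0,0,0],1],
    [[1.7,-0.7,0.1],[0,0,0],1],
    [[2.0,-1.4,0.1],[0,0,0],1],
    [[2.4,-2.1,0.1],[0,0,0],1],
    [[2.8,-2.7,0.1],[0,0,0],1],
    [[3.2,-3.3,0.1],[0,0,0],1],
    [[3.7,-3.8,0.1],[0,0,0],1],
    [[4.2,-4.2,0.1],[0,0,0],1],
    [[4.8,-4.5,0.1],[0,0,0],1],
    [[5.4,-4.7,0.1],[0,0,0],1],
    [[5.4,-4.7,0.1],[0,0,0],1]
  ]
}}

```text
clock: 17.25
tool_pos: [0.516, -0.3028, 0.0789]
eef_rot: [0.734, 0.628, 0.169, 0.196]
contact_force: [-0.3, -0.1, -0.5]
opening: 0.001
finger_force: 0.0
```

```bash
python3 t.py "(-8,-13.5,27)"
```

```text
tcp in lock mm [ -6.  -17.3  26.7] F lock [-0.5 -0.1 -0.3] 17.25 [ 1.15  1.11 -1.04  2.19  2.14  0.72 -1.52]
(-8, -13.5, 27) [ 0.38 -0.2  -0.03] [-0.  -0.1  0.1]
```

Call:
{"name": "carry_out", "arguments": {
  "rows": [
    [[0.2,-0.1,0],[0,0,0],1],
    [[0.4,-0.1,0],[0,0,0],1],
    [[0.6,-0.1,0],[0,0,0],1],
    [[0.6,-0.1,0],[0,0,0],1]
  ]
}}

```text
clock: 17.65
tool_pos: [0.5154, -0.3006, 0.0783]
eef_rot: [0.736, 0.626, 0.166, 0.198]
contact_force: [-1.9, -5.6, 1.5]
opening: 0.002
finger_force: 2.4
```

```bash
python3 t.py; python3 - <<'E'
from h import *
a=snap("top","top2")["image"][160:260,390:490,::-1];b=snap("scene","scene2")["image"][110:210,330:430,::-1]
cv2.imwrite("pics/c2.png",cv2.resize(np.hstack([a,b]),(800,400),interpolation=cv2.INTER_CUBIC))
E
```

```text
tcp in lock mm [ -7.1 -15.2  26.6] F lock [-0.1 -5.8  1.8] 17.65 [ 1.14  1.11 -1.04  2.2   2.15  0.74 -1.54]
```

The −y resistance of 5.8 N, against the 0.7 N needed to swing it, shows the shackle is at its stop. Next, back off, rise and go over the middle of the shackle's top.

```bash
python3 t.py "(-8,-28,27)" "(-8,-28,85)" "(24,0,85)" "(24,0,72)"
```

```text
tcp in lock mm [ -7.1 -15.3  26.6] F lock [-0.3 -5.4  1.9] 17.75 [ 1.14  1.11 -1.04  2.2   2.15  0.74 -1.54]
(-8, -28, 27) [-1.27 -0.09 -0.04] [-0.   0.3 -0.1]
(-8, -28, 85) [-1.3  -0.1  -5.84] [-0.   0.3 -0.1]
(24, 0, 85) [ 1.51  3.1  -5.85] [-0.   0.3 -0.1]
(24, 0, 72) [ 1.51  3.1  -4.55] [-0.   0.3 -0.1]
```

Call:
{"name": "carry_out", "arguments": {
  "rows": [
    [[-0.8,0,0],[0,0,0],1],
    [[-1.6,0,0],[0,0,0],1],
    [[-1.8,0,0],[0,0,0],1],
    [[-1.8,0,-3],[0,0,0],1],
    [[-1.8,0,-5.8],[0,0,0],1],
    [[-1.8,0,-5.9],[0,0,0],1],
    [[-1.8,0,-5.9],[0,0,0],1],
    [[0,2,-5.9],[0,0,0],1],
    [[1.2,3.1,-5.9],[0,0,0],1],
    [[1.2,3.1,-5.9],[0,0,0],1],
    [[1.2,3.1,-5.9],[0,0,0],1]
  ]
}}

```text
clock: 18.85
tool_pos: [0.5149, -0.2861, 0.1439]
eef_rot: [0.735, 0.627, 0.168, 0.196]
contact_force: [-0.2, -1.1, -0.2]
opening: 0.005
finger_force: 0.0
```

```bash
python3 t.py "(24,0,68)"
```

```text
tcp in lock mm [23.4 -1.  84.8] F lock [-0.1 -1.2 -0.1] 18.85 [ 1.13  0.95 -1.05  2.2   1.98  0.64 -1.49]
(24, 0, 68) [0.1  0.07 1.68] [-0.1 -0.   0. ]
```

Call:
{"name": "carry_out", "arguments": {
  "rows": [
    [[0.1,0,0.8],[0,0,0],1],
    [[0.1,0,1.4],[0,0,0],1],
    [[0.1,0,1.8],[0,0,0],1],
    [[0.1,0,2.1],[0,0,0],1],
    [[0.1,0,2.4],[0,0,0],1],
    [[0.1,0,2.7],[0,0,0],1],
    [[0.1,0,2.7],[0,0,0],1]
  ]
}}

```text
clock: 19.55
tool_pos: [0.5282, -0.2874, 0.1211]
eef_rot: [0.735, 0.627, 0.168, 0.196]
contact_force: [-3.8, -0.5, 0.8]
opening: 0.005
finger_force: 1.6
```

```bash
python3 t.py
```

```text
tcp in lock mm [23.4 -0.2 58.4] F lock [-2.8 -1.1  2.5] 19.55 [ 1.11  1.   -1.04  2.18  2.03  0.68 -1.51]
```

It is past 2 mm, so the swing is at its stop. Pressing on.

Call:
{"name": "carry_out", "arguments": {
  "rows": [
    [[0,0,0.3],[0,0,0],1],
    [[0,0,0.6],[0,0,0],1],
    [[0,0,0.9],[0,0,0],1],
    [[0,0,1.2],[0,0,0],1],
    [[0,0,1.5],[0,0,0],1],
    [[0,0,1.8],[0,0,0],1],
    [[0,0,1.8],[0,0,0],1]
  ]
}}

```text
clock: 20.25
tool_pos: [0.5341, -0.2875, 0.1078]
eef_rot: [0.734, 0.628, 0.167, 0.197]
contact_force: [-29.3, 0.7, 35.7]
opening: 0.003
finger_force: 22.6
```

```bash
python3 t.py
```

```text
tcp in lock mm [21.9  0.7 44. ] F lock [-7.3 -3.9 45.5] 20.25 [ 1.1   1.04 -1.04  2.17  2.05  0.7  -1.51]
```

It hit the end of travel: about 22 mm at 45 N. Backing off to check with the last picture.

Call:
{"name": "carry_out", "arguments": {
  "rows": [
    [[0,0,-1],[0,0,0],1],
    [[0,0,-3],[0,0,0],1],
    [[0,0,-6],[0,0,0],1],
    [[-4,0,-10],[0,0,0],1],
    [[-8,0,-12],[0,0,0],1],
    [[-9,0,-12],[0,0,0],1],
    [[-9,0,-12],[0,0,0],1],
    [[-9,0,-12],[0,0,0],1],
    [[-9,0,-12],[0,0,0],1]
  ]
}}

```text
clock: 21.15
tool_pos: [0.4652, -0.3659, 0.2098]
eef_rot: [0.734, 0.628, 0.169, 0.196]
contact_force: [0.1, -0.0, -0.3]
opening: 0.009
finger_force: 0.0
```

```bash
python3 t.py; python3 - <<'E'
from h import *
d=snap("wrist","w6");p=np.load("lock.npy");print(proj(d,lockpts(p,[(0,0,15),(0,0,40),(24,0,66.5),(24,0,46.5),(48,0,40),(0,-45,5)])).round(1).tolist())
b=snap("scene","scene3")["image"][110:210,330:430];t=snap("top","top3")["image"][160:260,390:490]
cv2.imwrite("pics/fin.png",np.vstack([np.hstack([cv2.resize(b,(300,300)),cv2.resize(t,(300,300))]),cv2.resize(d["image"][0:240,180:460],(600,300)) if 0 else cv2.resize(d["image"][0:240,130:610],(600,300))])[:,:,::-1])
E
```

```text
tcp in lock mm [ 24.6 -87.7 160.1] F lock [-0.   0.  -0.3] 21.15 [ 1.27  0.73 -0.87  2.11  1.56  0.28 -0.96]
[[286.5, 117.0], [283.7, 116.2], [316.8, 115.4], [316.7, 116.1], [349.7, 116.4], [288.7, 172.3]]
```

View pics/fin.png

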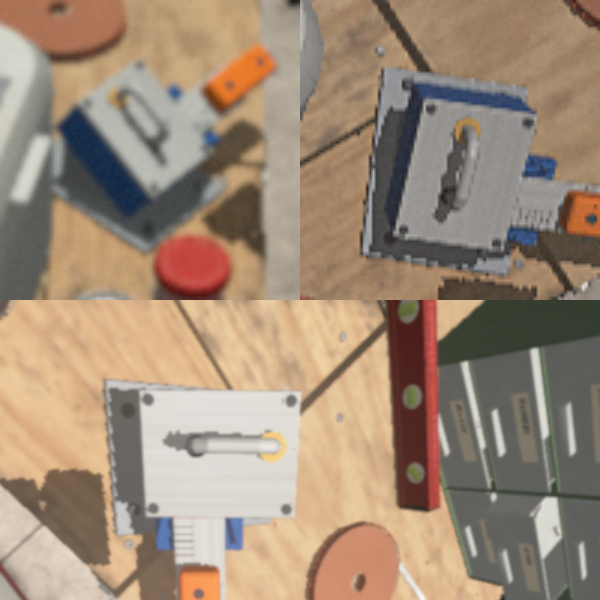

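The shackle lies along x over the hole, looks low with its shadow close to it, and the blade is home. One numeric check of the bow's height in the scene view, where its middle reads at about (379,149).

```bash
python3 - <<'E'
from h import *
s=dict(np.load("pics/scene1.npz"));t=dict(np.load("pics/top1.npz"));p=np.load("lock.npy")
print("scene, free-end/mid/long-end, raised",proj(s,lockpts(p,[(4,0,64),(24,0,66.5),(44,0,64)])).round(1).tolist(),"down",proj(s,lockpts(p,[(4,0,44),(24,0,46.5),(44,0,44)])).round(1).tolist())
print("top",proj(t,lockpts(p,[(4,0,64),(24,0,66.5)])).round(1).tolist(),proj(t,lockpts(p,[(4,0,44),(24,0,46.5)])).round(1).tolist())
E
```

```text
scene, free-end/mid/long-end, raised [[389.1, 149.0], [384.4, 142.1], [378.7, 136.0]] down [[385.2, 152.5], [380.6, 145.6], [375.0, 139.6]]
top [[443.3, 231.5], [445.8, 222.4]] [[441.5, 228.3], [443.9, 219.3]]
```

```bash
python3 -c "
from plant import r
print(r.finish_job())"
```

```text
the job is handed in; nothing more can be done
None
```

The gauge is home in the slot and the shackle is at its stop, pressed to the end of its travel and staying down by itself. The arm is clear, the job is handed in at about 21 s, and no verdict was returned. My moves kept clear of the jar, can and tin, but I did not re-measure their positions at the end.

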